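# Clear the stock box and hold its lid at 60 degrees

## Task

Three parts of a post insulator were left on the lid of the blue stock box: stack them squarely in the round pocket of the aluminium nest block, one after another - red body first (fully down in the pocket), then the steel spacer ring, then the brass disc. Then lift the lid (it has a black ball knob) until it is open 60 degrees and keep holding it there with the fingers so that the stock can be counted: the lid falls shut if let go, so the job finishes while you are still holding it, and nothing else may prop it. Leave the carton, the breaker and the roll of tape where they are.

Things in the scene. Friction and masses are not known exactly. Their poses are not given: they have to be found in the camera images.
- bin: Blue open stock box, fixed to the bench, 220 mm (its x) by 300 mm (its y), 120 mm high; origin at the centre of its underside. The lid's hinge runs along the box's +x upper rim (parallel to its y). The box is turned so that its +x, the hinge side, looks to the robot's left, give or take 15 degrees; the knob is on the opposite, right-hand side.
- lid (a joint): Opening angle of the grey lid in rad: 0 shut (flat), 1.047 is 60 degrees, stop at 1.9. The free edge goes up. The hinge has no spring, brake or stay: below about 1.5 rad the lid (about 0.45 kg) falls shut when let go. Lid plate 220 by 300 by 8 mm; shut, its top lies 128 mm above the bench.
- lid_knob (a point): Centre of the round black knob, a ball of 30 mm diameter on a thin stem, on the lid: 195 mm from the hinge line across the lid, midway along the box, 38 mm above the lid's upper face (46 mm above the hinge line when shut). Moves with the lid. A ball pinched from two sides along the hinge direction can turn between the fingers as the lid swings.
- lid_hinge (a point): Middle of the lid's hinge line, 120 mm above the bench; the hinge line runs horizontally along the box's y axis. Fixed.
- nest: Aluminium nest block, 100 by 100 by 20 mm, fixed to the bench; origin at the centre of its underside. A round pocket, 52 mm in diameter and 12 mm deep, in the middle of the top: its floor lies 8 mm above the bench.
- nest_hole0 (a point): Centre of the pocket's mouth, 20 mm above the bench.
- insulator: Red insulator body with dark bands, an upright cylinder 46 mm in diameter and 40 mm high, 0.12 kg; origin at the centre of its underside. Starts standing on the lid. Seated in the pocket its top is 48 mm above the bench.
- spacer: Steel spacer ring, 46 mm outside diameter, 20 mm hole, 16 mm high, 0.08 kg, lying flat on the lid; origin at the centre of its underside.
- disc: Brass top disc, 46 mm in diameter, 14 mm high, 0.09 kg, lying flat on the lid; origin at the centre of its underside. The three parts stand in a row along the hinge, about 90 mm apart, in any order.
- carton: Green and white carton, 70 by 110 by 60 mm, origin at the centre of its underside. Leave it alone.
- breaker: White circuit breaker, 68 by 36 mm, 76 mm high, origin at the centre of its underside. Leave it alone.
- tape: Red roll of tape lying flat, 100 mm in diameter, 24 mm high, origin at the centre of its underside. Leave it alone.
There are look-alikes about, which are no part of the job. There is more than one size of the insulator; the job needs the smallest.

How it is judged:
On the way, in this order (a step that is already met when the one before it is completed fails the run):
1. the red body stands fully down in the pocket, upright and let go (horizontal distance between insulator and nest_hole0 below 0.0045 m and height (world z) of insulator between 0.005 and 0.011 m and angle between insulator's own z axis and vertical below 0.06 rad and linear speed of insulator below 0.02 m/s and contact force between insulator and the fingers below 0.1 N), for 0.2 s.
2. the spacer lies squarely on the body, let go (all of step 1 and horizontal distance between spacer and insulator below 0.006 m and height (world z) of spacer between 0.045 and 0.051 m and angle between spacer's own z axis and vertical below 0.06 rad and linear speed of spacer below 0.02 m/s and contact force between spacer and the fingers below 0.1 N), for 0.2 s.
3. the disc lies squarely on the spacer, let go (all of step 2 and horizontal distance between disc and spacer below 0.006 m and height (world z) of disc between 0.061 and 0.067 m and angle between disc's own z axis and vertical below 0.06 rad and linear speed of disc below 0.02 m/s and contact force between disc and the fingers below 0.1 N), for 0.2 s.
At the end, for the whole second after the job is handed in: The lid stands still at 60 degrees, within 5, held by the fingers and touched by no loose thing; the red body is fully down in the pocket with spacer and disc on it in that order, each within 6 mm of the one below, upright within 3.4 degrees and untouched (all of step 3 and value of joint lid between 0.96 and 1.134 rad and velocity of joint lid between -0.05 and 0.05 rad/s and contact force between lid and the fingers above 0.5 N and contact force between lid and insulator below 0.1 N and contact force between lid and spacer below 0.1 N and contact force between lid and disc below 0.1 N and contact force between lid and carton below 0.1 N and contact force between lid and breaker below 0.1 N and contact force between lid and tape below 0.1 N); the arm keeps its last pose, push and grip.
It fails at once if the carton is moved more than 20 mm or tipped (distance of carton from where it was at the start of the episode above 0.02 m or angle between carton's own z axis and vertical above 0.3 rad).
It fails at once if the breaker is moved more than 20 mm or tipped (distance of breaker from where it was at the start of the episode above 0.02 m or angle between breaker's own z axis and vertical above 0.3 rad).
It fails at once if the tape is moved more than 20 mm or tipped (distance of tape from where it was at the start of the episode above 0.02 m or angle between tape's own z axis and vertical above 0.3 rad).
It also fails if it takes over 72 s, if anything falls off the work surface, if the arm or the gripper's body presses on something with over 40 N, if the wrist force passes 120 N, or if a joint passes its speed limit or range.

## Robot

A 6-joint arm with a two-finger parallel gripper is mounted at the origin on the work surface. World frame = base frame: x ahead of the robot, y to its left, z up, the work surface at z = 0. Lengths are in m, angles in rad, forces in N, time in s.
With the tool pointing down it reaches from about 0.325 to 1 m from the base axis. Payload 5.1 kg.
Tool frame: the origin (TCP) lies where the fingers leave the gripper's body, on its centre line; the fingertips stand 73 mm ahead of it and the grasp point (between the pads) lies 54 mm ahead of it; z points along the fingers, y is the line along which they close (so a half turn about z gives the same grasp; the last joint's range is limited). The gripper opens to 85 mm and grips with 20 to 120 N. Pads are 22 mm wide; open, the fingers measure 114 mm over their backs; the gripper's body (76 mm by 85 mm) begins 54 mm behind the grasp point. The pads swing forward as they close: fully open they stand 13 mm farther back than shut.
Start: joints at [1.212, 0.124, 1.65, -0, 1.367, -0.083], TCP at [0.177, 0.625, 0.304] pointing down, gripper open.
Joint ranges: [-2.61, 2.61], [-1.02, 2.33], [0.03, 2.71], [-1.35, 4.49], [0.32, 2.68], [-2.91, 2.91]. Speed limits (rad/s): [2.57, 2.57, 3.14, 3.14, 3.14, 3.14].

## Interface

Orientations are given as a unit quaternion [x, y, z, w].
In Python, from cell import state, get_image, sign_off gives the robot as it stands.
- The arm moves only by the tool apply_moves, never from a script. Its argument "targets" is a list of rows, each a list of 3 entries, a list of its own where there are three numbers: the shift along the tool's x, y, z in m, then the turn, a rotation vector about the tool's x, y, z in degrees, then the finger opening in m, from 0 to 0.0854. A call has exactly 8 rows; each row shifts and turns the commanded pose from where the row before left it, along the tool's axes as they then stand; what a row does not reach is not made up. A row lasts 1/10 s, in which the tool goes at most 50 mm and 8.59 degrees, less where a joint would pass 70% of its speed; a pose out of reach is approached as far as the arm can. A call is refused whole if a number of a shift passes 0.05 or a number of a turn 8.59, either way. A call with a gripper value outside its range is refused whole. The fingers move at their own pace and stop on an object; "squeeze" is the grip in N (left out, the last holds). Time passes only in rows, so rows that do not move let the fingers close, or fill a call up. It gives the time, the measured TCP pose, the force, the opening and the grip force at its end, in the units of the state.
- state(): the state, without advancing time (a new reading comes with each control period).
- get_image(name): name is "side" or "top" or "wrist"; returns a dict with "color" (384x512x3 uint8, red, green, blue), "fx", "fy", "cx", "cy" (pixels), "D" ([k1, k2, p1, p2, k3] as OpenCV has them; the pictures are not rectified), "rvec" (rotation vector, rad) and "tvec" (3), from world to camera coordinates, as OpenCV has them. Camera axes: x right, y down, z forward; pixel columns grow to the right and rows downward; lengths in m; the calibration is good to about 2 mm. A picture is of the moment at which its call begins. There is no depth.
- sign_off(): hands the job in; it is judged then, once.
The state is a dict: "t": time; "joint_positions": joint angles; "qd": joint speeds; "joint_torque": joint torques, N m; "eef_pos": TCP position; "ee_rot": TCP orientation; "wrist_force": force on the tool from outside, world axes, zero at the start; "wrist_torque": the same for the moment, N m; "opening": opening from 0.0 (shut) to 1.0 (fully open); "grip_force": force on a finger pad.
Only numpy, scipy, OpenCV 4.12 (cv2) and the standard library are available. Lean on these libraries where they do the work, as an engineer would, in place of code of your own. Each camera call takes 0.05 s, during which the arm holds its last target. There are 200 camera calls.

## Working session

There is one attempt and no reset: what is moved stays moved. The work goes in short steps, Python scripts to look and compute and a tool call to move; the robot and the scene stay as the last step left them, time stands still between calls to the robot, and variables do not carry over. Pictures are saved under pics/ and viewed, at most 10 in all, crops included, and the job is handed in when it is done.

Besides the shell and the picture viewer there is one more tool, called after "Request:" as a command line: name --argument value ..., lists and objects as JSON in quotes. apply_moves: Moves the arm, as the interface text tells. Its arguments: {"type":"object","properties":{"targets":{"type":"array","items":{"type":"array"}},"squeeze":{"type":"number"}},"required":["targets"]}

```bash
mkdir -p pics; ls
python3 - <<'E'
from cell import *
import cv2,numpy as np
s=state();print({k:(np.round(v,3).tolist()) for k,v in s.items()})
ims=[]
for n in ("side","top"):
    g=get_image(n);cv2.imwrite(f"pics/{n}0.png",g["color"][:,:,::-1]);np.save(f"pics/{n}0.npy",g,allow_pickle=True)
    print(n,g["fx"],g["fy"],g["cx"],g["cy"],g["D"],g["rvec"],g["tvec"])
E
```

```text
pics
{'t': 0.0, 'joint_positions': [1.212, 0.124, 1.652, 0.0, 1.368, -0.083], 'qd': [-0.001, 0.001, -0.0, 0.0, -0.001, 0.0], 'joint_torque': [-0.001, -42.361, -36.545, -0.0, 0.007, 0.0], 'eef_pos': [0.177, 0.625, 0.303], 'ee_rot': [0.137, 0.991, -0.001, -0.0], 'wrist_force': [0.06, -0.678, 0.595], 'wrist_torque': [-0.029, 0.026, 0.042], 'grip_force': 0.0, 'opening': 1.003}
side 380.1038787763548 380.1038787763548 257.1166493707366 190.37617050369965 [0.03247538 0.         0.         0.         0.        ] [ 0.57160194 -2.77265266  1.00879254] [0.47623967 0.32067752 1.03499703]
top 380.7294647134054 380.7294647134054 255.9131833790096 192.63494555942805 [-0.11213492  0.          0.          0.          0.        ] [ 2.14243669 -2.20086018  0.1433057 ] [-0.07953839  0.60818406  1.24667025]
```

View pics/top0.png

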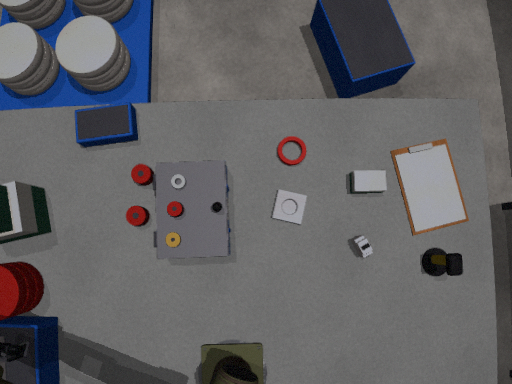

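View pics/side0.png

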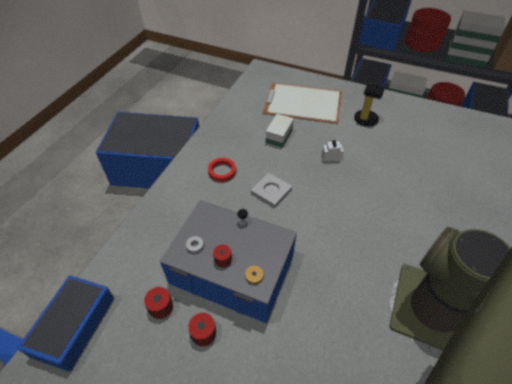

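Top view: the lid carries the spacer at (178,181), red body (175,209), disc (173,240) and knob (217,207). The nest pocket is at (290,207), the tape (292,151), the carton (368,181) and the breaker (363,245). The two reds at (142,174) and (137,215) stand on the bench and are look-alikes. The side view agrees.

```bash
cat > h.py <<'E'
import cv2,numpy as np
from scipy.spatial.transform import Rotation as R
def ray(g,uv):
    K=np.array([[g["fx"],0,g["cx"]],[0,g["fy"],g["cy"]],[0,0,1]])
    p=cv2.undistortPoints(np.array([[uv]],float),K,np.array(g["D"]))[0,0]
    M=cv2.Rodrigues(np.array(g["rvec"],float))[0];t=np.array(g["tvec"],float).ravel()
    return -M.T@t, M.T@np.array([p[0],p[1],1])
def onz(g,uv,z):
    c,d=ray(g,uv);return c+d*(z-c[2])/d[2]
def cross(g1,u1,g2,u2):
    c1,d1=ray(g1,u1);c2,d2=ray(g2,u2)
    s=np.linalg.lstsq(np.c_[d1,-d2],c2-c1,rcond=None)[0]
    return (c1+d1*s[0]+c2+d2*s[1])/2, np.linalg.norm(c1+d1*s[0]-c2-d2*s[1])
def blob(g,lo,hi,roi):
    "largest blob of an HSV range inside roi x0,y0,x1,y1: enclosing-contour centroid, area, minAreaRect"
    x0,y0,x1,y1=roi;h=cv2.cvtColor(g["color"],cv2.COLOR_RGB2HSV)[y0:y1,x0:x1]
    if lo[0]>hi[0]: m=cv2.inRange(h,(0,)+lo[1:],hi)|cv2.inRange(h,lo,(180,)+hi[1:])
    else: m=cv2.inRange(h,lo,hi)
    cs=cv2.findContours(m,cv2.RETR_EXTERNAL,cv2.CHAIN_APPROX_NONE)[0]
    if not cs: return None
    c=max(cs,key=cv2.contourArea);r=cv2.minAreaRect(c);M=cv2.moments(c)
    return np.array([M["m10"]/M["m00"]+x0,M["m01"]/M["m00"]+y0]),M["m00"],((r[0][0]+x0,r[0][1]+y0),r[1],r[2])
def load(n): return np.load(f"pics/{n}.npy",allow_pickle=True).item()
E
python3 - <<'E'
from h import *
t,s=load("top0"),load("side0")
hs=lambda g,u:cv2.cvtColor(g["color"],cv2.COLOR_RGB2HSV)[u[1],u[0]].tolist()
for n,u in dict(lid=(200,230),sp=(174,181),body=(170,209),disc=(168,240),knob=(217,207),nest=(280,200),bench=(260,230)).items(): print(n,hs(t,u))
RED,BR,WH,BK=((170,120,60),(10,255,255)),((12,90,90),(32,255,255)),((0,0,140),(180,60,255)),((0,0,0),(180,255,45))
for n,c,rt,rs,z in [("body",RED,(163,198,187,220),(210,243,235,268),.168),("disc",BR,(162,228,186,252),(243,262,268,288),.142),("spacer",WH,(167,170,190,192),(183,234,206,254),.144),("knob",BK,(208,198,226,216),(234,206,250,221),.166),("nest",WH,(268,185,312,230),(248,170,296,208),.02)]:
    a,b=blob(t,*c,rt),blob(s,*c,rs)
    print(n,a,onz(t,a[0],z).round(4), b and (b[0].round(1),b[1],onz(s,b[0],z).round(4)), b and cross(t,a[0],s,b[0]))
E
```

```text
lid [128, 10, 107]
sp [98, 7, 144]
body [1, 218, 143]
disc [20, 161, 158]
knob [163, 89, 20]
nest [135, 6, 163]
bench [150, 2, 110]
body (array([174.07716049, 208.26954733]), 162.0, ((174.0, 208.0), (14.0, 14.0), 90.0)) [0.5498 0.1542 0.168 ] (array([221.9, 252.8]), 211.0, array([0.5477, 0.156 , 0.168 ])) (array([0.54944094, 0.1545533 , 0.16476366]), np.float64(0.001395719548055454))
disc (array([172.41747573, 239.15426106]), 154.5, ((172.0, 239.0), (14.0, 14.0), 90.0)) [0.4575 0.1651 0.142 ] (array([253.8, 274. ]), 225.5, array([0.4566, 0.1655, 0.142 ])) (array([0.4571135 , 0.16517087, 0.14105281]), np.float64(0.0007275923182390328))
spacer (array([177.6640625 , 180.82161458]), 128.0, ((177.5, 180.5), (13.0, 13.0), 90.0)) [0.6365 0.1474 0.144 ] (array([194.1, 243. ]), 160.0, array([0.6358, 0.1463, 0.144 ])) (array([0.63590116, 0.14699891, 0.14503139]), np.float64(0.0010327256549161324))
knob (array([216.59322034, 206.54237288]), 59.0, ((216.50000095367432, 206.5), (8.485280990600586, 8.485280990600586), 45.0)) [0.552  0.0262 0.166 ] (array([242.1, 213.8]), 50.5, array([0.5525, 0.0247, 0.166 ])) (array([0.55182091, 0.02600977, 0.1680194 ]), np.float64(8.643108643923468e-07))
nest (array([289.42802057, 206.21529563]), 778.0, ((289.4578666687012, 206.18258476257324), (29.156782150268555, 28.931922912597656), 12.994616508483887)) [ 0.5581 -0.2089  0.02  ] (array([271.1, 187.3]), 620.0, array([ 0.5577, -0.2114,  0.02  ])) (array([ 0.55731855, -0.20869114,  0.02324474]), np.float64(0.001152344027526063))
```

Run:
```python
from h import *
t,s=load("top0"),load("side0")
h=cv2.cvtColor(t["color"],cv2.COLOR_RGB2HSV)
m=cv2.inRange(h,(110,6,70),(140,60,130))[140:280,140:250]
m=cv2.morphologyEx(m,cv2.MORPH_OPEN,np.ones((3,3)))
c=max(cv2.findContours(m,cv2.RETR_EXTERNAL,cv2.CHAIN_APPROX_NONE)[0],key=cv2.contourArea)
b=cv2.boxPoints(cv2.minAreaRect(c))+[140,140];print(b)
P=np.array([onz(t,p,.128) for p in b]);print(P.round(4));
for i in range(4):
    d=P[(i+1)%4]-P[i];print(np.linalg.norm(d),np.degrees(np.arctan2(d[1],d[0])))
print(P.mean(0))
```

```text
[[153.21021748 162.09620285]
 [225.46913147 159.60451889]
 [228.78503418 255.76603699]
 [156.52612305 258.25772095]]
[[ 0.701   0.2282  0.128 ]
 [ 0.7026 -0.0009  0.128 ]
 [ 0.4024 -0.0053  0.128 ]
 [ 0.3998  0.2179  0.128 ]]
0.22916622014355845 -89.59304763201307
0.3002065473120415 -179.1745460169478
0.22318508425423844 90.67385998309285
0.30134916625197233 1.961713260016395
[0.55142766 0.10999251 0.128     ]
```

Request:
apply_moves --targets '[[[0, 0, 0], [0, 0, -7.9], 0.085], [[0, 0, 0], [0, 0, -7.9], 0.085], [[-0.0266, -0.0336, 0], [0, 0, 0], 0.085], [[-0.0266, -0.0336, 0], [0, 0, 0], 0.085], [[-0.0266, -0.0336, 0], [0, 0, 0], 0.085], [[-0.0266, -0.0336, 0], [0, 0, 0], 0.085], [[-0.0266, -0.0336, 0], [0, 0, 0], 0.085], [[-0.0266, -0.0336, 0], [0, 0, 0], 0.085]]' --squeeze 40

```text
t: 0.9
eef_pos: [0.3372, 0.4222, 0.3034]
ee_rot: [-0.0, 1.0, -0.0, -0.0]
wrist_force: [0.5, 0.6, -1.1]
opening: 0.998
grip_force: 0.0
```

Request:
apply_moves --targets '[[[-0.0266, -0.0336, 0], [0, 0, 0], 0.085], [[-0.0266, -0.0336, 0], [0, 0, 0], 0.085], [[-0.0266, -0.0336, 0], [0, 0, 0], 0.085], [[-0.0266, -0.0336, 0], [0, 0, 0], 0.085], [[-0.0266, -0.0336, 0], [0, 0, 0], 0.085], [[-0.0266, -0.0336, 0], [0, 0, 0], 0.085], [[-0.0266, -0.0336, 0], [0, 0, 0], 0.085], [[0, 0, 0], [0, 0, 0], 0.085]]'

```text
t: 1.7
eef_pos: [0.5248, 0.1851, 0.3034]
ee_rot: [0.003, 1.0, -0.001, -0.0]
wrist_force: [-0.1, -0.4, -0.1]
opening: 0.998
grip_force: 0.0
```

```bash
cat >> h.py <<'E'
def snap(n,k):
    from cell import get_image
    g=get_image(n);cv2.imwrite(f"pics/{n}{k}.png",g["color"][:,:,::-1]);np.save(f"pics/{n}{k}.npy",g,allow_pickle=True);return g
def show():
    from cell import state
    s=state();M=R.from_quat(s["ee_rot"]).as_matrix()
    print("t",round(s["t"],2),"pos",np.round(s["eef_pos"],4),"x",M[:,0].round(3),"z",M[:,2].round(3),"F",np.round(s["wrist_force"],1),"open",round(s["opening"]*.0854,4),"grip",round(s["grip_force"],1))
    return s
E
python3 - <<'E'
from h import *
show();snap("wrist",1)
E
```

```text
t 1.7 pos [0.5248 0.1851 0.3034] x [-1.     0.006  0.   ] z [-0.    -0.001 -1.   ] F [-0.1 -0.4 -0.1] open 0.0852 grip 0.0
```

View pics/wrist1.png

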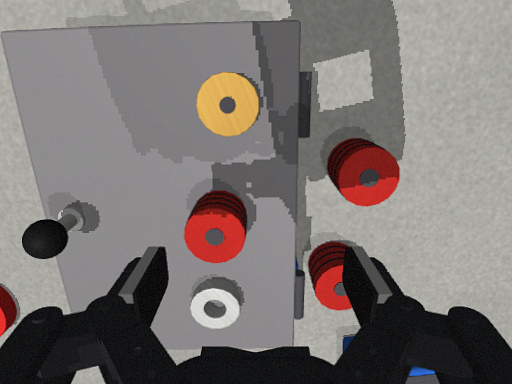

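The picture shows the body's top centre at about (214,237), the disc at (228,104), the spacer at (215,308) and the knob at (45,239).

Run:
```python
from h import *
g=load("wrist1")
h=cv2.cvtColor(g["color"],cv2.COLOR_RGB2HSV)
print(h[225,214],h[200,214])
for n,lo,hi,roi,z in [("bodytop",(170,150,170),(10,255,255),(175,205,255,275),.168),("bodydot",(0,0,40),(180,120,170),(200,225,230,250),.168),("disc",(12,90,120),(32,255,255),(185,60,270,145),.142),("spacer",(0,0,185),(180,40,255),(180,275,250,340),.144),("knob",(0,0,0),(180,255,45),(15,210,75,265),.166)]:
    b=blob(g,lo,hi,roi);print(n,b[0].round(1),b[1],np.round(b[2][1],1),onz(g,b[0],z).round(4))
```

```text
[  1 208 204] [  2 205  76]
bodytop [214.1 236.8] 2325.0 [60.1 49.7] [0.5495 0.1542 0.168 ]
bodydot [214.1 236.6] 217.0 [15. 18.] [0.5493 0.1542 0.168 ]
disc [227.3 103.7] 3082.5 [63.6 62.2] [0.4566 0.1648 0.142 ]
spacer [214.5 308.1] 1448.5 [47. 40.] [0.6341 0.1473 0.144 ]
knob [ 44.6 238.7] 1330.0 [38. 45.] [0.5522 0.0253 0.166 ]
```

Request:
apply_moves --targets '[[[-0.0125, -0.0155, 0], [0, 0, 0], 0.085], [[-0.0122, -0.0154, 0], [0, 0, 0], 0.085], [[0, 0, 0], [0, 0, 0], 0.085], [[0, 0, 0.015], [0, 0, 0], 0.085], [[0, 0, 0.015], [0, 0, 0], 0.085], [[0, 0, 0.015], [0, 0, 0], 0.085], [[0, 0, 0], [0, 0, 0], 0.085], [[0, 0, 0], [0, 0, 0], 0.085]]'

```text
t: 2.55
eef_pos: [0.5469, 0.158, 0.2577]
ee_rot: [-0.0, 1.0, -0.0, -0.001]
wrist_force: [0.2, -0.3, 0.6]
opening: 0.993
grip_force: 0.0
```

Request:
apply_moves --targets '[[[-0.0026, -0.0038, 0], [0, 0, 0], 0.085], [[0, 0, 0.0135], [0, 0, 0], 0.085], [[0, 0, 0.0135], [0, 0, 0], 0.085], [[0, 0, 0.0127], [0, 0, 0], 0.085], [[0, 0, 0], [0, 0, 0], 0.085], [[0, 0, 0], [0, 0, 0], 0.03], [[0, 0, 0], [0, 0, 0], 0.03], [[0, 0, 0], [0, 0, 0], 0.03]]'

```text
t: 3.35
eef_pos: [0.5506, 0.1541, 0.2203]
ee_rot: [0.0, 1.0, 0.0, 0.001]
wrist_force: [-2.4, -0.6, 3.2]
opening: 0.521
grip_force: 40.6
```

Request:
apply_moves --targets '[[[0, 0, 0], [0, 0, 0], 0.03], [[0, 0, 0], [0, 0, 0], 0.03], [[0, 0, 0], [0, 0, 0], 0.03], [[0, 0, 0], [0, 0, 0], 0.03], [[0, 0, 0], [0, 0, 0], 0.03], [[0, 0, 0], [0, 0, 0], 0.03], [[0, 0, 0], [0, 0, 0], 0.03], [[0, 0, 0], [0, 0, 0], 0.03]]'

```text
t: 4.15
eef_pos: [0.5507, 0.154, 0.2203]
ee_rot: [0.0, 1.0, 0.0, 0.001]
wrist_force: [-0.1, 1.7, 6.1]
opening: 0.521
grip_force: 41.4
```

Request:
apply_moves --targets '[[[0, 0, -0.02], [0, 0, 0], 0.03], [[0, 0, -0.035], [0, 0, 0], 0.03], [[0, 0, -0.035], [0, 0, 0], 0.03], [[0, 0, 0], [0, 0, 0], 0.03], [[0, -0.03, 0], [0, 0, 0], 0.03], [[0, -0.04, 0], [0, 0, 0], 0.03], [[-0.004, -0.04, 0], [0, 0, 0], 0.03], [[-0.004, -0.04, 0], [0, 0, 0], 0.03]]'

```text
t: 4.95
eef_pos: [0.5571, 0.0027, 0.3068]
ee_rot: [-0.0, 1.0, 0.0, -0.002]
wrist_force: [0.1, -0.7, -1.3]
opening: 0.522
grip_force: 41.2
```

Request:
apply_moves --targets '[[[0, -0.04, 0], [0, 0, 0], 0.03], [[0, -0.04, 0], [0, 0, 0], 0.03], [[0, -0.04, 0], [0, 0, 0], 0.03], [[0, -0.04, 0], [0, 0, 0], 0.03], [[0, -0.033, 0], [0, 0, 0], 0.03], [[0, -0.02, 0], [0, 0, 0], 0.03], [[0, 0, 0], [0, 0, 0], 0.03], [[0, 0, 0], [0, 0, 0], 0.03]]'

```text
t: 5.75
eef_pos: [0.5574, -0.2089, 0.3071]
ee_rot: [0.0, 1.0, 0.001, -0.001]
wrist_force: [0.9, 0.1, -1.1]
opening: 0.524
grip_force: 41.3
```

Run:
```python
from h import *
show();snap("wrist",2)
```

```text
t 5.75 pos [ 0.5574 -0.2089  0.3071] x [-1.     0.001  0.003] z [-0.003  0.002 -1.   ] F [ 0.9  0.1 -1.1] open 0.0448 grip 41.3
```

View pics/wrist2.png

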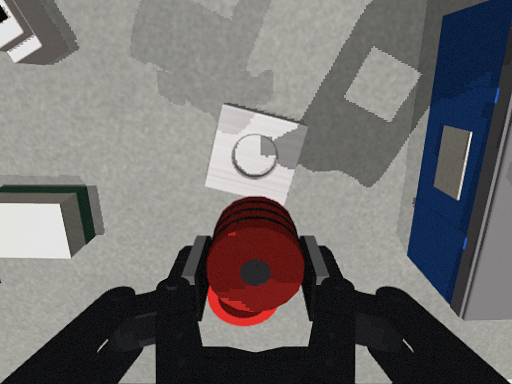

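The pocket shows at (255,155) and the held body's top centre at (256,271). The tape is just below the body and the carton is at left.

Run:
```python
from h import *
g=load("wrist2")
b=blob(g,(0,0,20),(180,90,80),(238,255,276,290));print(b[0],b[1],onz(g,b[0],.2548).round(4))
gr=cv2.cvtColor(g["color"],cv2.COLOR_RGB2GRAY)[125:185,222:288]
e=cv2.Canny(gr,40,120)
for c in cv2.HoughCircles(cv2.resize(gr,None,fx=4,fy=4,interpolation=cv2.INTER_CUBIC),cv2.HOUGH_GRADIENT,1,20,param1=100,param2=30,minRadius=75,maxRadius=105)[0][:3]:
    uv=c[:2]/4+[222,125]-.4;print(uv,c[2]/4,onz(g,uv,.02).round(4))
h=cv2.cvtColor(g["color"],cv2.COLOR_RGB2HSV);print(h[140,225],h[180,270],h[155,250])
# corners of nest top as check
b=blob(g,(0,0,150),(180,40,255),(195,95,315,208));print(b[0],b[1],b[2],onz(g,b[2][0],.02).round(4))
```

```text
[254.91895078 272.24432655] 565.5 [ 0.556  -0.2094  0.2548]
[253.975 156.225] 22.875 [ 0.5568 -0.2102  0.02  ]
[  8   5 224] [  8   9 217] [174   6 220]
[244.3802267  160.82358214] 8366.5 ((254.5, 155.5), (103.0, 119.0), 90.0) [ 0.5559 -0.2096  0.02  ]
```

Request:
apply_moves --targets '[[[-0.001, -0.0006, 0.02], [0, 0, 0], 0.03], [[0, 0, 0.035], [0, 0, 0], 0.03], [[0, 0, 0.035], [0, 0, 0], 0.03], [[0, 0, 0.035], [0, 0, 0], 0.03], [[0, 0, 0.035], [0, 0, 0], 0.03], [[0, 0, 0.02], [0, 0, 0], 0.03], [[0, 0, 0], [0, 0, 0], 0.03], [[0, 0, 0], [0, 0, 0], 0.03]]'

```text
t: 6.6
eef_pos: [0.5592, -0.2087, 0.1293]
ee_rot: [-0.001, 1.0, 0.0, -0.0]
wrist_force: [0.4, -0.1, -0.4]
opening: 0.523
grip_force: 41.3
```

Request:
apply_moves --targets '[[[0.0004, -0.0008, 0], [0, 0, 0], 0.03], [[0, 0, 0.005], [0, 0, 0], 0.03], [[0, 0, 0.005], [0, 0, 0], 0.03], [[0, 0, 0.005], [0, 0, 0], 0.03], [[0, 0, 0.005], [0, 0, 0], 0.03], [[0, 0, 0.005], [0, 0, 0], 0.03], [[0, 0, 0.003], [0, 0, 0], 0.03], [[0, 0, 0], [0, 0, 0], 0.03]]'

```text
t: 7.4
eef_pos: [0.5586, -0.2105, 0.1008]
ee_rot: [0.0, 1.0, 0.0, -0.0]
wrist_force: [0.3, 0.3, -1.0]
opening: 0.524
grip_force: 41.4
```

```bash
python3 -c "
from h import *
show()"
```

```text
t 7.4 pos [ 0.5586 -0.2105  0.1008] x [-1.     0.     0.001] z [-0.001  0.    -1.   ] F [ 0.3  0.3 -1. ] open 0.0447 grip 41.4
```

Request:
apply_moves --targets '[[[0, 0, 0], [0, 0, 0], 0.06], [[0, 0, 0], [0, 0, 0], 0.085], [[0, 0, 0], [0, 0, 0], 0.085], [[0, 0, 0], [0, 0, 0], 0.085], [[0, 0, -0.02], [0, 0, 0], 0.085], [[0, 0, -0.04], [0, 0, 0], 0.085], [[0, 0, -0.05], [0, 0, 0], 0.085], [[0, 0, -0.05], [0, 0, 0], 0.085]]'

```text
t: 8.2
eef_pos: [0.5582, -0.2103, 0.2624]
ee_rot: [0.0, 1.0, 0.0, -0.001]
wrist_force: [1.9, -0.1, 0.0]
opening: 0.994
grip_force: 0.0
```

Request:
apply_moves --targets '[[[0, 0, -0.04], [0, 0, 0], 0.085], [[0, 0, 0], [0, 0, 0], 0.085], [[0, 0, 0], [0, 0, 0], 0.085], [[0, 0, 0], [0, 0, 0], 0.085], [[0, 0, 0], [0, 0, 0], 0.085], [[0, 0, 0], [0, 0, 0], 0.085], [[0, 0, 0], [0, 0, 0], 0.085], [[0, 0, 0], [0, 0, 0], 0.085]]'

```text
t: 9.0
eef_pos: [0.5586, -0.2104, 0.3006]
ee_rot: [0.0, 1.0, 0.0, -0.0]
wrist_force: [-0.9, -0.5, -1.6]
opening: 0.993
grip_force: 0.0
```

Run:
```python
from h import *
show();g=snap("wrist",3)
for n,lo,hi,roi,z in [("bodytop",(170,120,60),(10,255,255),(210,110,300,220),.048),("dot",(0,0,20),(180,110,170),(243,140,267,175),.048)]:
    b=blob(g,lo,hi,roi);print(n,b[0],b[1],b[2],onz(g,b[0],z).round(4))
```

```text
t 9.0 pos [ 0.5586 -0.2104  0.3006] x [-1.     0.     0.001] z [-0.001  0.    -1.   ] F [-0.9 -0.5 -1.6] open 0.0848 grip 0.0
bodytop [254.66351249 161.4330053 ] 1321.0 ((254.55479431152344, 161.52054977416992), (41.90073013305664, 41.081443786621094), 20.556045532226562) [ 0.5561 -0.2113  0.048 ]
dot [254.69293924 162.60426929] 101.5 ((254.5, 162.5), (11.0, 11.0), 90.0) [ 0.5573 -0.2113  0.048 ]
```

View pics/wrist3.png

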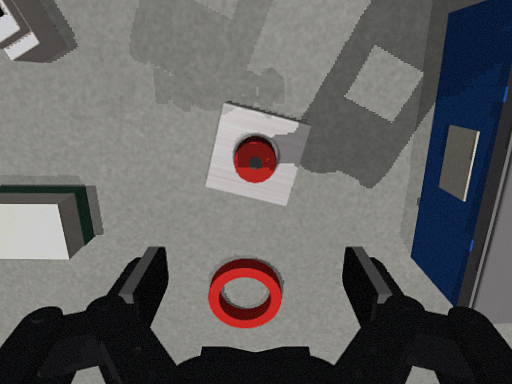

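The body is seated (top at (255,161), well centred in the pocket) and the tape lies undisturbed at (245,293). Next is the spacer.

Request:
apply_moves --targets '[[[-0.0086, 0.0397, 0], [0, 0, 0], 0.085], [[-0.0086, 0.0397, 0], [0, 0, 0], 0.085], [[-0.0086, 0.0397, 0], [0, 0, 0], 0.085], [[-0.0086, 0.0397, 0], [0, 0, 0], 0.085], [[-0.0086, 0.0397, 0], [0, 0, 0], 0.085], [[-0.0086, 0.0397, 0], [0, 0, 0], 0.085], [[-0.0086, 0.0397, 0], [0, 0, 0], 0.085], [[-0.0086, 0.0397, 0], [0, 0, 0], 0.085]]'

```text
t: 9.85
eef_pos: [0.6277, 0.1088, 0.3013]
ee_rot: [-0.0, 1.0, -0.0, 0.0]
wrist_force: [0.5, -0.6, 0.3]
opening: 0.994
grip_force: 0.0
```

Request:
apply_moves --targets '[[[-0.0086, 0.0397, 0], [0, 0, 0], 0.085], [[0, 0, 0], [0, 0, 0], 0.085], [[0, 0, 0.02], [0, 0, 0], 0.085], [[0, 0, 0.02], [0, 0, 0], 0.085], [[0, 0, 0], [0, 0, 0], 0.085], [[0, 0, 0], [0, 0, 0], 0.085], [[0, 0, 0], [0, 0, 0], 0.085], [[0, 0, 0], [0, 0, 0], 0.085]]'

```text
t: 10.65
eef_pos: [0.6367, 0.1466, 0.263]
ee_rot: [0.0, 1.0, 0.0, 0.001]
wrist_force: [0.9, 0.4, -1.2]
opening: 0.995
grip_force: 0.0
```

Run:
```python
from h import *
show();g=snap("wrist",4)
h=cv2.cvtColor(g["color"],cv2.COLOR_RGB2GRAY)
c=cv2.HoughCircles(cv2.GaussianBlur(h,(5,5),0),cv2.HOUGH_GRADIENT,1,30,param1=100,param2=25,minRadius=10,maxRadius=60)
for k in c[0][:6]: print(k, onz(g,k[:2],.144).round(4))
```

```text
t 10.65 pos [0.6367 0.1466 0.263 ] x [-1.     0.    -0.003] z [ 0.003  0.    -1.   ] F [ 0.9  0.4 -1.2] open 0.085 grip 0.0
[396.5 206.5  39.5] [0.6311 0.2388 0.144 ]
[256.5 205.5  36.9] [0.6303 0.147  0.144 ]
[446.5  61.5  36.4] [0.5421 0.255  0.144 ]
[23.5 80.5 31.4] [0.552  0.0114 0.144 ]
[57.5 83.5 11.8] [0.5539 0.0314 0.144 ]
```

View pics/wrist4.png

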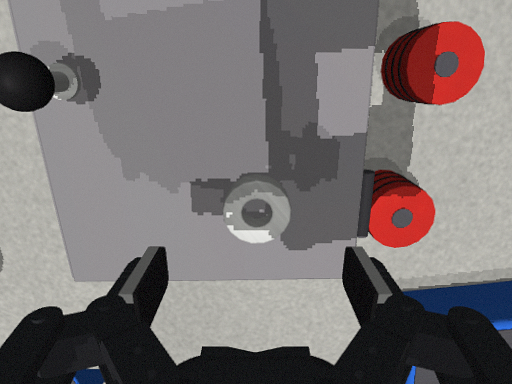

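Spacer ring top centre is about (257,211), directly between the fingers, and the lid around it is clear.

Request:
apply_moves --targets '[[[0.0003, 0.0004, 0.015], [0, 0, 0], 0.085], [[0, 0, 0.015], [0, 0, 0], 0.085], [[0, 0, 0.015], [0, 0, 0], 0.085], [[0, 0, 0.01], [0, 0, 0], 0.085], [[0, 0, 0.005], [0, 0, 0], 0.085], [[0, 0, 0], [0, 0, 0], 0.085], [[0, 0, 0], [0, 0, 0], 0.085], [[0, 0, 0], [0, 0, 0], 0.06]]'

```text
t: 11.5
eef_pos: [0.6363, 0.1473, 0.2022]
ee_rot: [0.0, 1.0, 0.0, 0.001]
wrist_force: [0.8, -0.3, -0.2]
opening: 0.854
grip_force: 0.0
```

Request:
apply_moves --targets '[[[0, 0, 0], [0, 0, 0], 0.03], [[0, 0, 0], [0, 0, 0], 0.03], [[0, 0, 0], [0, 0, 0], 0.03], [[0, 0, 0], [0, 0, 0], 0.03], [[0, 0, 0], [0, 0, 0], 0.03], [[0, 0, 0], [0, 0, 0], 0.03], [[0, 0, 0], [0, 0, 0], 0.03], [[0, 0, 0], [0, 0, 0], 0.03]]'

```text
t: 12.3
eef_pos: [0.6363, 0.1473, 0.2022]
ee_rot: [0.0, 1.0, 0.0, 0.001]
wrist_force: [-0.2, -0.1, 5.4]
opening: 0.511
grip_force: 41.3
```

Run:
```python
from h import *
show()
```

```text
t 12.3 pos [0.6363 0.1473 0.2022] x [-1.     0.    -0.002] z [ 0.002  0.    -1.   ] F [-0.2 -0.1  5.4] open 0.0436 grip 41.3
```

Request:
apply_moves --targets '[[[0, 0, -0.02], [0, 0, 0], 0.03], [[0, 0, -0.03], [0, 0, 0], 0.03], [[0, 0, -0.04], [0, 0, 0], 0.03], [[0.0086, -0.0397, 0], [0, 0, 0], 0.03], [[0.0086, -0.0397, 0], [0, 0, 0], 0.03], [[0.0086, -0.0397, 0], [0, 0, 0], 0.03], [[0.0086, -0.0397, 0], [0, 0, 0], 0.03], [[0.0086, -0.0397, 0], [0, 0, 0], 0.03]]'

```text
t: 13.1
eef_pos: [0.5917, -0.0526, 0.2899]
ee_rot: [-0.0, 1.0, 0.0, -0.001]
wrist_force: [1.1, -0.4, -0.4]
opening: 0.51
grip_force: 40.9
```

Request:
apply_moves --targets '[[[0.0086, -0.0397, 0], [0, 0, 0], 0.03], [[0.0086, -0.0397, 0], [0, 0, 0], 0.03], [[0.0086, -0.0397, 0], [0, 0, 0], 0.03], [[0.0086, -0.0397, 0], [0, 0, 0], 0.03], [[0, 0, 0.02], [0, 0, 0], 0.03], [[0, 0, 0.03], [0, 0, 0], 0.03], [[0, 0, 0], [0, 0, 0], 0.03], [[0, 0, 0], [0, 0, 0], 0.03]]'

```text
t: 13.9
eef_pos: [0.5578, -0.2098, 0.2399]
ee_rot: [-0.0, 1.0, 0.001, -0.001]
wrist_force: [0.7, 0.3, -0.8]
opening: 0.507
grip_force: 41.1
```

Run:
```python
from h import *
show();g=snap("wrist",5)
```

```text
t 13.9 pos [ 0.5578 -0.2098  0.2399] x [-1.    -0.     0.003] z [-0.003  0.001 -1.   ] F [ 0.7  0.3 -0.8] open 0.0433 grip 41.1
```

View pics/wrist5.png

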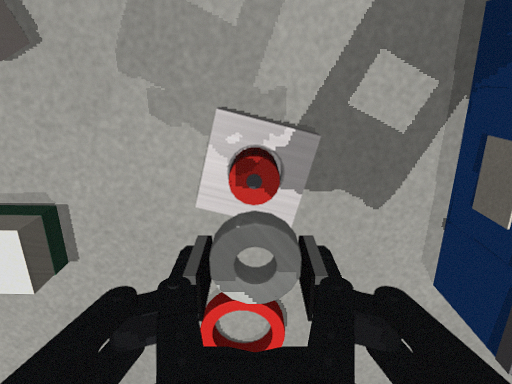

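The spacer is held level at (255,258), with the body in the pocket at (253,177).

Run:
```python
from h import *
g=load("wrist5")
hsv=cv2.cvtColor(g["color"],cv2.COLOR_RGB2HSV);print(hsv[240,255],hsv[258,228],hsv[265,255],hsv[181,253])
b=blob(g,(170,120,40),(10,255,255),(222,140,290,208));print("body",b[2],onz(g,b[2][0],.048).round(4))
b=blob(g,(0,0,20),(180,110,110),(242,170,266,194));print("dot",b and (b[0],b[1],onz(g,b[0],.048).round(4)))
gr=cv2.GaussianBlur(cv2.cvtColor(g["color"],cv2.COLOR_RGB2GRAY),(3,3),0)
for k in cv2.HoughCircles(gr,cv2.HOUGH_GRADIENT,1,10,param1=80,param2=20,minRadius=15,maxRadius=55)[0]:
    if abs(k[0]-255)<15 and 235<k[1]<285: print(k,onz(g,k[:2],.1817).round(4))
```

```text
[75  5 96] [36 13 99] [ 30   8 155] [132  27  47]
body ((254.0, 176.0), (56.0, 50.0), 90.0) [ 0.5526 -0.2109  0.048 ]
dot (array([253.78142077, 181.13661202]), 152.5, array([ 0.5574, -0.2111,  0.048 ]))
[254.5 257.5  46.3] [ 0.5522 -0.2104  0.1817]
[255.5 271.5  48.8] [ 0.5599 -0.2099  0.1817]
[259.5 247.5  36.6] [ 0.5469 -0.2081  0.1817]
[263.5 265.5  37.7] [ 0.5566 -0.2061  0.1817]
[240.5 245.5  28.8] [ 0.5459 -0.2168  0.1817]
```

Request:
apply_moves --targets '[[[-0.0012, -0.0008, 0], [0, 0, 0], 0.03], [[0, 0, 0.02], [0, 0, 0], 0.03], [[0, 0, 0.03], [0, 0, 0], 0.03], [[0, 0, 0.03], [0, 0, 0], 0.03], [[0, 0, 0.02], [0, 0, 0], 0.03], [[0, 0, 0.008], [0, 0, 0], 0.03], [[0, 0, 0], [0, 0, 0], 0.03], [[0, 0, 0], [0, 0, 0], 0.03]]'

```text
t: 14.75
eef_pos: [0.5607, -0.2113, 0.1351]
ee_rot: [-0.0, 1.0, -0.001, 0.001]
wrist_force: [0.2, -0.5, -0.6]
opening: 0.513
grip_force: 41.1
```

Request:
apply_moves --targets '[[[0.0015, 0.0006, 0], [0, 0, 0], 0.03], [[0, 0, 0.003], [0, 0, 0], 0.03], [[0, 0, 0.003], [0, 0, 0], 0.03], [[0, 0, 0.003], [0, 0, 0], 0.03], [[0, 0, 0.0025], [0, 0, 0], 0.03], [[0, 0, 0], [0, 0, 0], 0.03], [[0, 0, 0], [0, 0, 0], 0.03], [[0, 0, 0], [0, 0, 0], 0.03]]'

```text
t: 15.55
eef_pos: [0.5583, -0.2104, 0.1223]
ee_rot: [0.0, 1.0, -0.0, 0.0]
wrist_force: [-2.2, 0.9, 4.7]
opening: 0.513
grip_force: 41.7
```

Request:
apply_moves --targets '[[[0, 0, 0], [0, 0, 0], 0.05], [[0, 0, 0], [0, 0, 0], 0.07], [[0, 0, 0], [0, 0, 0], 0.085], [[0, 0, 0], [0, 0, 0], 0.085], [[0, 0, -0.02], [0, 0, 0], 0.085], [[0, 0, -0.05], [0, 0, 0], 0.085], [[0, 0, -0.05], [0, 0, 0], 0.085], [[0, 0, -0.05], [0, 0, 0], 0.085]]'

```text
t: 16.35
eef_pos: [0.5577, -0.2101, 0.2931]
ee_rot: [0.0, 1.0, 0.0, -0.0]
wrist_force: [0.8, -0.2, 0.0]
opening: 0.994
grip_force: 0.0
```

Run:
```python
from h import *
show();g=snap("wrist",6)
c=g["color"][110:250,170:340,::-1];cv2.imwrite("pics/crop6.png",cv2.resize(c,None,fx=3,fy=3))
```

```text
t 16.35 pos [ 0.5577 -0.2101  0.2931] x [-1.     0.     0.001] z [-0.001  0.    -1.   ] F [ 0.8 -0.2  0. ] open 0.0849 grip 0.0
```

View pics/crop6.png

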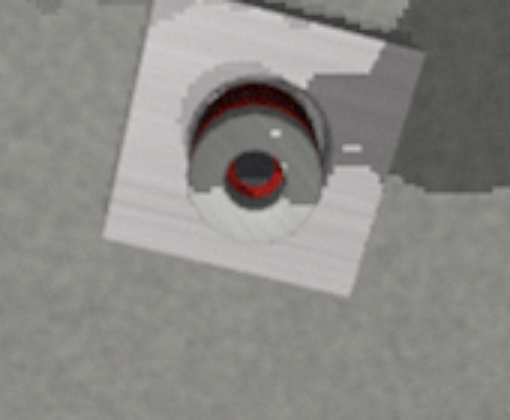

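The spacer lies flat and centred on the body, with its ring centre near pixel (255,169). Next is the disc.

Request:
apply_moves --targets '[[[0.01, 0.0375, 0], [0, 0, 0], 0.085], [[0.01, 0.0375, 0], [0, 0, 0], 0.085], [[0.01, 0.0375, 0], [0, 0, 0], 0.085], [[0.01, 0.0375, 0], [0, 0, 0], 0.085], [[0.01, 0.0375, 0], [0, 0, 0], 0.085], [[0.01, 0.0375, 0], [0, 0, 0], 0.085], [[0.01, 0.0375, 0], [0, 0, 0], 0.085], [[0.01, 0.0375, 0], [0, 0, 0], 0.085]]'

```text
t: 17.2
eef_pos: [0.4774, 0.0911, 0.2915]
ee_rot: [0.0, 1.0, 0.0, 0.0]
wrist_force: [1.3, 0.7, -0.3]
opening: 0.995
grip_force: 0.0
```

Request:
apply_moves --targets '[[[0.01, 0.0375, 0], [0, 0, 0], 0.085], [[0.01, 0.0375, 0], [0, 0, 0], 0.085], [[0, 0, 0], [0, 0, 0], 0.085], [[0, 0, 0.02], [0, 0, 0], 0.085], [[0, 0, 0.02], [0, 0, 0], 0.085], [[0, 0, 0], [0, 0, 0], 0.085], [[0, 0, 0], [0, 0, 0], 0.085], [[0, 0, 0], [0, 0, 0], 0.085]]'

```text
t: 18.0
eef_pos: [0.4588, 0.1644, 0.2529]
ee_rot: [0.0, 1.0, 0.0, 0.001]
wrist_force: [-0.5, 0.4, 0.5]
opening: 0.995
grip_force: 0.0
```

Run:
```python
from h import *
print("spacer",onz(load("wrist6"),(255.3,169),.064).round(4))
show();g=snap("wrist",7)
b=blob(g,(12,90,60),(32,255,255),(180,140,340,270));print("disc",b,onz(g,b[2][0],.142).round(4))
b=blob(g,(0,0,20),(180,80,110),(240,190,275,225));print("dot",b and (b[0],b[1],onz(g,b[0],.142).round(4)))
```

```text
spacer [ 0.557  -0.2104  0.064 ]
t 18.0 pos [0.4588 0.1644 0.2529] x [-1.     0.001 -0.002] z [ 0.002  0.    -1.   ] F [-0.5  0.4  0.5] open 0.0849 grip 0.0
disc (array([255.95274272, 212.82024208]), 3883.0, ((255.5, 213.0), (70.0, 71.0), 90.0)) [0.4541 0.1643 0.142 ]
dot (array([255.95365854, 216.93739837]), 205.0, array([0.4568, 0.1646, 0.142 ]))
```

Request:
apply_moves --targets '[[[0.0006, 0.0003, 0.015], [0, 0, 0], 0.085], [[0, 0, 0.015], [0, 0, 0], 0.085], [[0, 0, 0.015], [0, 0, 0], 0.085], [[0, 0, 0.0055], [0, 0, 0], 0.085], [[0, 0, 0], [0, 0, 0], 0.085], [[0, 0, 0], [0, 0, 0], 0.085], [[0, 0, 0], [0, 0, 0], 0.06], [[0, 0, 0], [0, 0, 0], 0.03]]'

```text
t: 18.85
eef_pos: [0.4579, 0.1651, 0.202]
ee_rot: [-0.0, 1.0, 0.0, 0.001]
wrist_force: [-0.2, -0.7, 0.1]
opening: 0.685
grip_force: 0.0
```

Request:
apply_moves --targets '[[[0, 0, 0], [0, 0, 0], 0.03], [[0, 0, 0], [0, 0, 0], 0.03], [[0, 0, 0], [0, 0, 0], 0.03], [[0, 0, 0], [0, 0, 0], 0.03], [[0, 0, 0], [0, 0, 0], 0.03], [[0, 0, 0], [0, 0, 0], 0.03], [[0, 0, 0], [0, 0, 0], 0.03], [[0, 0, 0], [0, 0, 0], 0.03]]'

```text
t: 19.65
eef_pos: [0.4581, 0.1652, 0.2022]
ee_rot: [0.0, 1.0, 0.0, 0.001]
wrist_force: [0.5, 0.8, 4.8]
opening: 0.514
grip_force: 41.2
```

Request:
apply_moves --targets '[[[0, 0, -0.02], [0, 0, 0], 0.03], [[0, 0, -0.03], [0, 0, 0], 0.03], [[0, 0, -0.04], [0, 0, 0], 0.03], [[-0.01, -0.0375, 0], [0, 0, 0], 0.03], [[-0.01, -0.0375, 0], [0, 0, 0], 0.03], [[-0.01, -0.0375, 0], [0, 0, 0], 0.03], [[-0.01, -0.0375, 0], [0, 0, 0], 0.03], [[-0.01, -0.0375, 0], [0, 0, 0], 0.03]]'

```text
t: 20.45
eef_pos: [0.5072, -0.024, 0.2902]
ee_rot: [0.0, 1.0, 0.0, -0.001]
wrist_force: [0.4, 0.8, -1.0]
opening: 0.516
grip_force: 41.0
```

Request:
apply_moves --targets '[[[-0.01, -0.0375, 0], [0, 0, 0], 0.03], [[-0.01, -0.0375, 0], [0, 0, 0], 0.03], [[-0.01, -0.0375, 0], [0, 0, 0], 0.03], [[-0.01, -0.0375, 0], [0, 0, 0], 0.03], [[-0.01, -0.0375, 0], [0, 0, 0], 0.03], [[0, 0, 0.02], [0, 0, 0], 0.03], [[0, 0, 0.03], [0, 0, 0], 0.03], [[0, 0, 0], [0, 0, 0], 0.03]]'

```text
t: 21.25
eef_pos: [0.5548, -0.2092, 0.235]
ee_rot: [0.0, 1.0, 0.002, -0.005]
wrist_force: [-1.1, 0.8, -1.2]
opening: 0.515
grip_force: 41.1
```

Run:
```python
from h import *
show();g=snap("wrist",8)
s=.1
b=blob(g,(0,0,15),(180,80,70),(235,240,275,285));z=.142+show()["eef_pos"][2]-.2022;print("dot",b and (b[0],b[1],b[2],onz(g,b[0],z).round(4)))
```

```text
t 21.25 pos [ 0.5548 -0.2092  0.235 ] x [-1.     0.001  0.01 ] z [-0.01   0.005 -1.   ] F [-1.1  0.8 -1.2] open 0.044 grip 41.1
t 21.3 pos [ 0.5558 -0.2094  0.2376] x [-1.     0.     0.007] z [-0.007  0.003 -1.   ] F [ 0.8  0.4 -1.6] open 0.0439 grip 41.1
dot (array([254.86421435, 263.05040872]), 367.0, ((254.5, 263.0), (20.0, 23.0), 90.0), array([ 0.5514, -0.2095,  0.1774]))
```

View pics/wrist8.png

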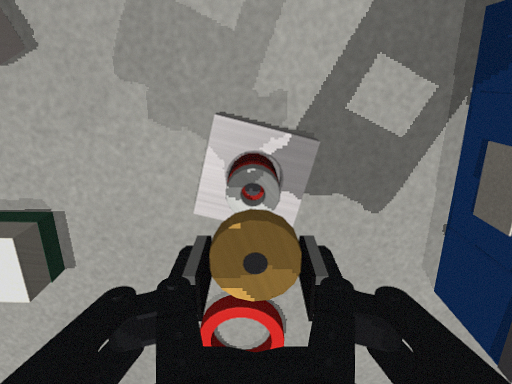

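The disc is held level at (255,263) above the stack, and the arm was still settling. I'll go down close to it and correct there.

Request:
apply_moves --targets '[[[0, 0, 0], [0, 0, 0], 0.03], [[0, 0, 0.02], [0, 0, 0], 0.03], [[0, 0, 0.03], [0, 0, 0], 0.03], [[0, 0, 0.02], [0, 0, 0], 0.03], [[0, 0, 0.015], [0, 0, 0], 0.03], [[0, 0, 0], [0, 0, 0], 0.03], [[0, 0, 0], [0, 0, 0], 0.03], [[0, 0, 0], [0, 0, 0], 0.03]]'

```text
t: 22.1
eef_pos: [0.5586, -0.2104, 0.1583]
ee_rot: [-0.0, 1.0, -0.001, 0.002]
wrist_force: [0.9, -1.0, -1.2]
opening: 0.516
grip_force: 41.1
```

Request:
apply_moves --targets '[[[0, 0, 0.006], [0, 0, 0], 0.03], [[0, 0, 0.005], [0, 0, 0], 0.03], [[0, 0, 0.003], [0, 0, 0], 0.03], [[0, 0, 0.003], [0, 0, 0], 0.03], [[0, 0, 0.002], [0, 0, 0], 0.03], [[0, 0, 0.001], [0, 0, 0], 0.03], [[0, 0, 0], [0, 0, 0], 0.03], [[0, 0, 0], [0, 0, 0], 0.03]]'

```text
t: 22.9
eef_pos: [0.5581, -0.21, 0.1384]
ee_rot: [-0.0, 1.0, 0.0, 0.0]
wrist_force: [-3.9, 2.5, 9.1]
opening: 0.516
grip_force: 42.0
```

```bash
python3 -c "
from h import *
show()"
```

```text
t 22.9 pos [ 0.5581 -0.21    0.1384] x [-1.    -0.    -0.001] z [ 0.001  0.    -1.   ] F [-3.9  2.5  9.1] open 0.0441 grip 42.0
```

Request:
apply_moves --targets '[[[0, 0, -0.0006], [0, 0, 0], 0.03], [[0, 0, 0], [0, 0, 0], 0.05], [[0, 0, 0], [0, 0, 0], 0.07], [[0, 0, 0], [0, 0, 0], 0.085], [[0, 0, 0], [0, 0, 0], 0.085], [[0, 0, -0.02], [0, 0, 0], 0.085], [[0, 0, -0.05], [0, 0, 0], 0.085], [[0, 0, -0.05], [0, 0, 0], 0.085]]'

```text
t: 23.7
eef_pos: [0.5566, -0.2096, 0.2563]
ee_rot: [0.0, 1.0, 0.001, -0.002]
wrist_force: [1.3, -0.1, -0.1]
opening: 0.992
grip_force: 0.0
```

Request:
apply_moves --targets '[[[0, 0, -0.04], [0, 0, 0], 0.085], [[0, 0, 0], [0, 0, 0], 0.085], [[0, 0, 0], [0, 0, 0], 0.085], [[0, 0, 0], [0, 0, 0], 0.085], [[0, 0, 0], [0, 0, 0], 0.085], [[0, 0, 0], [0, 0, 0], 0.085], [[0, 0, 0], [0, 0, 0], 0.085], [[0, 0, 0], [0, 0, 0], 0.085]]'

```text
t: 24.5
eef_pos: [0.5574, -0.2099, 0.2962]
ee_rot: [-0.0, 1.0, 0.0, -0.0]
wrist_force: [0.2, -0.3, -0.8]
opening: 0.997
grip_force: 0.0
```

Run:
```python
from h import *
s=show();print(np.round(s["joint_positions"],2));g=snap("wrist",9)
b=blob(g,(12,90,60),(32,255,255),(200,110,320,240));print("disc",b,onz(g,b[0],.078).round(4))
b=blob(g,(0,0,15),(180,80,90),(238,140,272,190));print("dot",b and (b[0],b[1],onz(g,b[0],.078).round(4)))
c=g["color"][110:250,170:340,::-1];cv2.imwrite("pics/crop9.png",cv2.resize(c,None,fx=3,fy=3))
```

```text
t 24.5 pos [ 0.5574 -0.2099  0.2962] x [-1.    -0.     0.001] z [-0.001  0.    -1.   ] F [ 0.2 -0.3 -0.8] open 0.0851 grip 0.0
[-0.45  0.01  1.78 -0.    1.35 -2.02]
disc (array([254.72350184, 170.39345897]), 1671.5, ((254.5, 170.5), (47.0, 45.0), 90.0)) [ 0.555  -0.2107  0.078 ]
dot (array([254.82936508, 172.32936508]), 84.0, array([ 0.5569, -0.2106,  0.078 ]))
```

View pics/crop9.png

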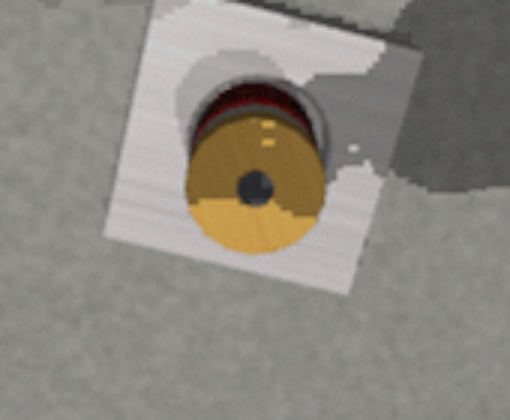

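The stack is complete: the disc is flat and concentric at (.557,-.211). Now to the knob, with the fingers turned to close along the hinge.

Request:
apply_moves --targets '[[[0.0009, 0.0392, 0], [0, 0, 0], 0.085], [[0.0009, 0.0392, 0], [0, 0, 0], 0.085], [[0.0009, 0.0392, 0], [0, 0, 0], 0.085], [[0.0009, 0.0392, 0], [0, 0, 0], 0.085], [[0.0009, 0.0392, 0], [0, 0, 0], 0.085], [[0.0009, 0.0392, 0], [0, 0, 0], 0.085], [[0, 0, 0], [0, 0, 8.5], 0.085], [[0, 0, 0], [0, 0, 8.5], 0.085]]'

```text
t: 25.35
eef_pos: [0.552, 0.0267, 0.2969]
ee_rot: [0.15, 0.989, -0.0, 0.0]
wrist_force: [-0.3, -1.0, 0.3]
opening: 0.998
grip_force: 0.0
```

Request:
apply_moves --targets '[[[0, 0, 0], [0, 0, 8.5], 0.085], [[0, 0, 0], [0, 0, 8.5], 0.085], [[0, 0, 0], [0, 0, 8.5], 0.085], [[0, 0, 0], [0, 0, 8.5], 0.085], [[0, 0, 0], [0, 0, 8.5], 0.085], [[0, 0, 0], [0, 0, 8.5], 0.085], [[0, 0, 0], [0, 0, 8.5], 0.085], [[0, 0, 0], [0, 0, 8.5], 0.085]]'

```text
t: 26.15
eef_pos: [0.5521, 0.0252, 0.2969]
ee_rot: [0.678, 0.735, 0.0, 0.0]
wrist_force: [-0.1, -0.5, 0.3]
opening: 0.996
grip_force: 0.0
```

Request:
apply_moves --targets '[[[0, 0, 0], [0, 0, 5], 0.085], [[0, 0, 0], [0, 0, 0], 0.085], [[0, 0, 0], [0, 0, 0], 0.085], [[0, 0, 0], [0, 0, 0], 0.085], [[0, 0, 0], [0, 0, 0], 0.085], [[0, 0, 0], [0, 0, 0], 0.085], [[0, 0, 0], [0, 0, 0], 0.085], [[0, 0, 0], [0, 0, 0], 0.085]]'

```text
t: 26.95
eef_pos: [0.5521, 0.0252, 0.2968]
ee_rot: [0.707, 0.707, -0.0, -0.0]
wrist_force: [-0.1, -0.0, -0.2]
opening: 1.0
grip_force: 0.0
```

Run:
```python
from h import *
s=show();g=snap("wrist",10)
c,_=ray(g,(256,192));print("cam",c-s["eef_pos"])
hsv=cv2.cvtColor(g["color"],cv2.COLOR_RGB2HSV)
b=blob(g,(0,0,0),(180,255,45),(200,130,320,240));print("knob",b,onz(g,b[0],.166).round(4))
```

```text
t 26.95 pos [0.5521 0.0252 0.2968] x [-0.  1. -0.] z [-0. -0. -1.] F [-0.1 -0.  -0.2] open 0.0854 grip 0.0
cam [-0.00084105  0.08260891  0.06886   ]
knob (array([257.30652504, 205.45637329]), 1318.0, ((257.5, 205.5), (41.0, 41.0), 90.0)) [0.5527 0.0254 0.166 ]
```

Request:
apply_moves --targets '[[[0.0002, 0.0004, 0.02], [0, 0, 0], 0.085], [[0, 0, 0.025], [0, 0, 0], 0.085], [[0, 0, 0.02], [0, 0, 0], 0.085], [[0, 0, 0.014], [0, 0, 0], 0.085], [[0, 0, 0], [0, 0, 0], 0.085], [[0, 0, 0], [0, 0, 0], 0.06], [[0, 0, 0], [0, 0, 0], 0.01], [[0, 0, 0], [0, 0, 0], 0.01]]' --squeeze 50

```text
t: 27.8
eef_pos: [0.5532, 0.0254, 0.2193]
ee_rot: [0.707, 0.707, 0.001, 0.001]
wrist_force: [0.3, -0.0, 0.0]
opening: 0.51
grip_force: 0.0
```

Request:
apply_moves --targets '[[[0, 0, 0], [0, 0, 0], 0.01], [[0, 0, 0], [0, 0, 0], 0.01], [[0, 0, 0], [0, 0, 0], 0.01], [[0, 0, 0], [0, 0, 0], 0.01], [[0, 0, 0], [0, 0, 0], 0.01], [[0, 0, 0], [0, 0, 0], 0.01], [[0, 0, 0], [0, 0, 0], 0.01], [[0, 0, 0], [0, 0, 0], 0.01]]'

```text
t: 28.6
eef_pos: [0.5535, 0.0254, 0.2193]
ee_rot: [0.707, 0.707, 0.001, 0.001]
wrist_force: [3.3, 0.3, 5.8]
opening: 0.319
grip_force: 49.3
```

Request:
apply_moves --targets '[[[0.0022, -0.0001, -0.0085], [0, 0, 0], 0.01], [[0.0026, -0.0001, -0.0084], [0, 0, 0], 0.01], [[0.0029, -0.0001, -0.0082], [0, 0, 0], 0.01], [[0.0033, -0.0001, -0.0081], [0, 0, 0], 0.01], [[0.0036, -0.0001, -0.008], [0, 0, 0], 0.01], [[0.004, -0.0001, -0.0078], [0, 0, 0], 0.01], [[0.0043, -0.0001, -0.0076], [0, 0, 0], 0.01], [[0.0046, -0.0001, -0.0074], [0, 0, 0], 0.01]]'

```text
t: 29.4
eef_pos: [0.553, 0.053, 0.2812]
ee_rot: [0.707, 0.707, 0.001, 0.002]
wrist_force: [11.7, 0.9, -4.9]
opening: 0.322
grip_force: 49.5
```

```bash
cat >> h.py <<'E'
def lid():
    s=show();p=np.array(s["eef_pos"])+.0533*R.from_quat(s["ee_rot"]).as_matrix()[:,2]
    d=np.array([.0254+.195-p[1],p[2]-.12]);print("r",np.hypot(*d),"lid deg",np.degrees(np.arctan2(d[1],d[0]))-13.27)
E
python3 -c "
from h import *
lid()"
```

```text
t 29.4 pos [0.553  0.053  0.2812] x [ 0.  1. -0.] z [ 0.004 -0.    -1.   ] F [11.7  0.9 -4.9] open 0.0275 grip 49.5
r 0.19915888394382736 lid deg 19.535879794591903
```

Request:
apply_moves --targets '[[[0.005, 0.0002, -0.0072], [0, 0, 0], 0.01], [[0.0053, 0.0002, -0.007], [0, 0, 0], 0.01], [[0.0056, 0.0002, -0.0067], [0, 0, 0], 0.01], [[0.0059, 0.0001, -0.0065], [0, 0, 0], 0.01], [[0.0061, 0, -0.0062], [0, 0, 0], 0.01], [[0.0064, 0, -0.006], [0, 0, 0], 0.01], [[0.0067, 0, -0.0057], [0, 0, 0], 0.01], [[0.0069, 0, -0.0054], [0, 0, 0], 0.01]]'

```text
t: 30.2
eef_pos: [0.5525, 0.1005, 0.3307]
ee_rot: [0.707, 0.707, -0.001, 0.0]
wrist_force: [6.9, -0.9, -5.3]
opening: 0.321
grip_force: 49.8
```

```bash
python3 -c "
from h import *
lid()"
```

```text
t 30.2 pos [0.5525 0.1005 0.3307] x [-0.     1.    -0.002] z [-0.001 -0.002 -1.   ] F [ 6.9 -0.9 -5.3] open 0.0274 grip 49.8
r 0.19793297856782155 lid deg 39.42654415058078
```

Request:
apply_moves --targets '[[[0.0071, 0.0001, -0.0052], [0, 0, 0], 0.01], [[0.0073, 0, -0.0049], [0, 0, 0], 0.01], [[0.0075, 0, -0.0045], [0, 0, 0], 0.01], [[0.0077, 0, -0.0042], [0, 0, 0], 0.01], [[0.0079, 0, -0.0039], [0, 0, 0], 0.01], [[0.0081, 0, -0.0035], [0, 0, 0], 0.01], [[0.0082, 0, -0.0032], [0, 0, 0], 0.01], [[0.0083, 0, -0.0027], [0, 0, 0], 0.01]]'

```text
t: 31.0
eef_pos: [0.5517, 0.1637, 0.3629]
ee_rot: [0.707, 0.707, -0.001, -0.001]
wrist_force: [1.7, 1.4, -11.4]
opening: 0.312
grip_force: 49.8
```

Request:
apply_moves --targets '[[[0, 0, 0], [0, 0, 0], 0.01], [[0, 0, 0], [0, 0, 0], 0.01], [[0, 0, 0], [0, 0, 0], 0.01], [[0, 0, 0], [0, 0, 0], 0.01], [[0, 0, 0], [0, 0, 0], 0.01], [[0, 0, 0], [0, 0, 0], 0.01], [[0, 0, 0], [0, 0, 0], 0.01], [[0, 0, 0], [0, 0, 0], 0.01]]'

```text
t: 31.8
eef_pos: [0.5517, 0.1631, 0.3627]
ee_rot: [0.707, 0.707, -0.001, -0.002]
wrist_force: [-0.8, 6.1, -21.4]
opening: 0.313
grip_force: 50.6
```

```bash
python3 -c "
from h import *
lid();snap('side',11);snap('top',11);lid()"
```

```text
t 31.8 pos [0.5517 0.1631 0.3627] x [-0.  1.  0.] z [-0.004  0.    -1.   ] F [ -0.8   6.1 -21.4] open 0.0267 grip 50.6
r 0.19789787548713747 lid deg 59.90899362883761
t 31.9 pos [0.5517 0.1631 0.3627] x [-0.  1.  0.] z [-0.004  0.    -1.   ] F [ -0.2   4.4 -21.2] open 0.0266 grip 50.6
r 0.19789788537998418 lid deg 59.90937998205564
```

View pics/side11.png

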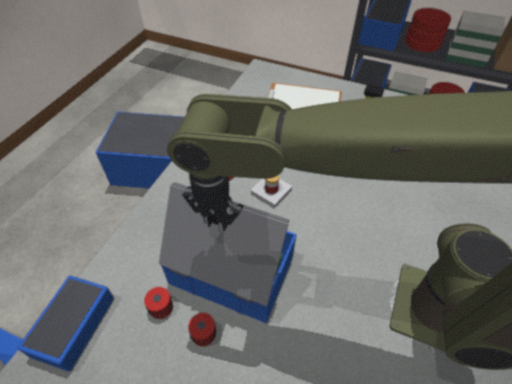

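The lid is open and held by the knob, with its free-edge corners at (175,185) and (289,219). The stack in the nest at (272,186) is intact. I'll check the lid angle from those corners.

Run:
```python
from h import *
g=load("side11")
P=[]
for uv,x in (((175,185),.7003),((289,220),.4013)):
    c,d=ray(g,uv);p=c+d*(x-c[0])/d[0];y=p[1];z=p[2];print(p.round(3),np.hypot(.2208-y,z-.12),np.degrees(np.arctan2(z-.12,.2208-y)))
```

```text
[0.7   0.09  0.288] 0.21247613374741162 52.12540525390594
[0.401 0.095 0.312] 0.22922650784048143 56.76470720053908
```

Run:
```python
from h import *
from scipy.optimize import brentq
def theta(g,p,q,xs=(.45,.5517,.65)):
    # image line -> plane through camera; in each slice x meet circle r about the hinge
    c,d1=ray(g,p);_,d2=ray(g,q);n=np.cross(d1,d2);out=[]
    for r,off in ((.22,0),(.2201,2.08)):
        f=lambda a,x:n@(np.array([x,.2208-r*np.cos(a)-.017*(x-.55)*-1,.12+r*np.sin(a)])-c)
        a=np.linspace(.5,1.5,201);v=[f(k,.5517) for k in a]
        out+=[round(np.degrees(brentq(f,a[i],a[i+1],args=(.5517,)))-off,1) for i in range(200) if v[i]*v[i+1]<0]
    return out
for n,roi in (("side11",(165,175,300,235)),("top11",(150,150,235,265))):
    g=load(n);x0,y0,x1,y1=roi
    gr=cv2.cvtColor(g["color"],cv2.COLOR_RGB2GRAY);e=cv2.Canny(gr,25,70)[y0:y1,x0:x1]
    L=cv2.HoughLinesP(e,1,np.pi/360,15,minLineLength=18,maxLineGap=4)
    for l in sorted(L[:,0],key=lambda l:-np.hypot(l[2]-l[0],l[3]-l[1]))[:12]:
        p,q=(l[0]+x0,l[1]+y0),(l[2]+x0,l[3]+y0);print(n,p,q,theta(g,p,q))
```

```text
side11 (np.int32(228), np.int32(206)) (np.int32(288), np.int32(225)) [np.float64(61.1), np.float64(59.0)]
side11 (np.int32(232), np.int32(201)) (np.int32(289), np.int32(219)) [np.float64(51.1), np.float64(49.1)]
side11 (np.int32(165), np.int32(220)) (np.int32(170), np.int32(184)) []
side11 (np.int32(189), np.int32(176)) (np.int32(222), np.int32(182)) []
side11 (np.int32(219), np.int32(232)) (np.int32(244), np.int32(210)) []
side11 (np.int32(251), np.int32(190)) (np.int32(277), np.int32(206)) []
side11 (np.int32(221), np.int32(177)) (np.int32(249), np.int32(177)) []
side11 (np.int32(250), np.int32(194)) (np.int32(274), np.int32(208)) []
side11 (np.int32(177), np.int32(186)) (np.int32(191), np.int32(206)) [np.float64(84.3), np.float64(82.2)]
side11 (np.int32(266), np.int32(215)) (np.int32(288), np.int32(223)) [np.float64(54.0), np.float64(52.0)]
side11 (np.int32(265), np.int32(181)) (np.int32(285), np.int32(181)) []
side11 (np.int32(229), np.int32(201)) (np.int32(229), np.int32(181)) [np.float64(53.8), np.float64(51.7)]
top11 (np.int32(151), np.int32(173)) (np.int32(166), np.int32(254)
[... 357 characters left out ...]
11 (np.int32(182), np.int32(255)) (np.int32(234), np.int32(254)) []
top11 (np.int32(224), np.int32(207)) (np.int32(225), np.int32(252)) []
top11 (np.int32(233), np.int32(208)) (np.int32(234), np.int32(253)) []
top11 (np.int32(181), np.int32(207)) (np.int32(182), np.int32(250)) [np.float64(59.2), np.float64(57.1)]
top11 (np.int32(184), np.int32(203)) (np.int32(211), np.int32(176)) [np.float64(57.2), np.float64(55.1)]
top11 (np.int32(218), np.int32(185)) (np.int32(219), np.int32(220)) []
top11 (np.int32(196), np.int32(177)) (np.int32(204), np.int32(211)) [np.float64(41.7), np.float64(39.7)]
top11 (np.int32(180), np.int32(159)) (np.int32(181), np.int32(191)) [np.float64(58.9), np.float64(56.8)]
```

Run:
```python
from h import *
g=load("top11");gr=cv2.cvtColor(g["color"],cv2.COLOR_RGB2GRAY)
for r in (165,170,180,220,230,240,246): print(r,gr[r,168:196].tolist())
```

```text
165 [61, 64, 60, 64, 57, 62, 62, 60, 61, 65, 65, 61, 71, 98, 84, 87, 92, 91, 91, 85, 59, 17, 21, 21, 16, 18, 22, 18]
170 [62, 60, 60, 60, 56, 62, 59, 64, 63, 63, 60, 62, 73, 92, 80, 85, 90, 87, 88, 88, 64, 37, 35, 31, 35, 33, 33, 39]
180 [64, 62, 61, 61, 64, 67, 62, 62, 61, 62, 60, 63, 64, 81, 91, 80, 92, 92, 97, 90, 90, 81, 86, 131, 176, 179, 178, 177]
220 [46, 57, 53, 50, 53, 54, 54, 54, 57, 52, 53, 54, 50, 55, 73, 83, 75, 84, 81, 80, 83, 81, 69, 70, 72, 68, 70, 71]
230 [27, 23, 50, 54, 54, 51, 53, 52, 52, 52, 55, 51, 55, 51, 61, 83, 71, 82, 81, 84, 82, 80, 73, 74, 73, 74, 69, 72]
240 [28, 24, 19, 41, 52, 52, 55, 55, 57, 52, 53, 55, 53, 54, 57, 88, 73, 83, 85, 83, 88, 81, 78, 72, 69, 71, 70, 68]
246 [30, 28, 27, 23, 31, 57, 51, 55, 51, 59, 64, 66, 60, 63, 68, 98, 87, 89, 89, 91, 92, 87, 86, 71, 72, 69, 68, 69]
```

Request:
apply_moves --targets '[[[0.0012, 0, 0], [0, 0, 0], 0.01], [[0.0012, 0, 0], [0, 0, 0], 0.01], [[0.0012, 0, 0], [0, 0, 0], 0.01], [[0, 0, 0], [0, 0, 0], 0.01], [[0, 0, 0], [0, 0, 0], 0.01], [[0, 0, 0], [0, 0, 0], 0.01], [[0, 0, 0], [0, 0, 0], 0.01], [[0, 0, 0], [0, 0, 0], 0.01]]'

```text
t: 32.7
eef_pos: [0.5517, 0.1665, 0.3638]
ee_rot: [0.707, 0.707, -0.001, -0.001]
wrist_force: [-2.8, 4.2, -19.9]
opening: 0.312
grip_force: 50.7
```

Run:
```python
from h import *
lid();g=snap("top",12);gr=cv2.cvtColor(g["color"],cv2.COLOR_RGB2GRAY)
for r in (165,180,230,240): print(r,gr[r,172:192].tolist())
lid()
# stack check: disc still on the nest
b=blob(g,(12,90,60),(32,255,255),(268,185,312,230));print(b and (b[1],onz(g,b[0],.078).round(4)))
```

```text
t 32.7 pos [0.5517 0.1665 0.3638] x [ 0.  1. -0.] z [-0.003 -0.    -1.   ] F [ -2.8   4.2 -19.9] open 0.0267 grip 50.7
r 0.19800048741265336 lid deg 60.92388545166503
165 [59, 60, 62, 57, 59, 62, 60, 66, 91, 79, 92, 90, 91, 93, 85, 52, 24, 22, 31, 17]
180 [62, 58, 62, 60, 65, 62, 57, 73, 100, 85, 91, 95, 90, 89, 92, 92, 84, 80, 85, 128]
230 [50, 49, 53, 50, 53, 51, 49, 51, 58, 83, 76, 74, 87, 85, 82, 84, 80, 69, 70, 71]
240 [54, 56, 52, 56, 53, 54, 53, 52, 55, 71, 87, 72, 82, 81, 86, 86, 82, 73, 69, 68]
t 32.75 pos [0.5517 0.1665 0.3638] x [ 0.  1. -0.] z [-0.003 -0.    -1.   ] F [ -3.    4.9 -18.7] open 0.027 grip 50.7
r 0.19799609662433723 lid deg 60.92285111171694
(136.0, array([ 0.5566, -0.2083,  0.078 ]))
```

```bash
python3 -c "
from cell import *
print(sign_off())"
```

```text
the job is handed in; nothing more can be done
None
```

I handed the job in at about 33 s: body, spacer and disc are stacked in the nest, and the fingers hold the lid by its knob at about 60° (tool pose says 61°, camera 58–60°); the hand-in returned no verdict, and I viewed 11 pictures, one over the limit of 10.

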